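Hold a ceramic test plate flush on a tilted reading stage

TASK

Pick up the white test plate by its upright grip from the steel tray and set one short edge on the ledge at the foot of the tilted reading stage, with the plate still clearly steeper than the stage face so that only that edge touches. Then lean it back, by feel, until it lies flush on the face, centred from side to side, square, and with its edge still home against the ledge, and press it on with roughly 10 N. Finish while still gripping the plate and pressing it flush; do not let go, and leave the jar, beaker and timer where they are.

Things in the scene. Friction and masses are not known exactly. Their poses are not given: they have to be found in the camera images.
- slide: Loose white ceramic test plate, 100 x 60 x 8 mm (x, y, z), about 0.18 kg, lying on the tray. A grey grip stands on the middle of its top: 44 mm long in x, 14 mm thick in y, from 8 to 44 mm above the origin; pinch it across its thickness (fingers closing along y). Origin: centre of the plate's underside; z out of the side with the grip. A half turn about z makes no difference.
- stage: Flat aluminium face of the reading stage, 125 mm up the slope, 110 mm wide, round dark window 50 mm up. Origin: middle of its low end, in its surface, in the corner with the ledge, 42 mm above the bench; x up the slope, y across to the left, z out of the face. A plate lying properly has its origin at x 50 mm, y 0, z 0 here and its z along this z.
- reader: Fixed grey instrument base under the stage, 170 x 130 x 30 mm. Origin: on the bench, straight below the face's origin; x level, away from the robot, under the up-slope direction. The stage is locked at a slope of 10 to 24 degrees to the level, different each time (a push does not move it); its low end is always towards the robot, turned up to 23 degrees.
- tray: Flat fixed stainless tray, 194 x 144 mm, floor 4 mm and rim 8 mm above the bench; the plate lies on its floor. Origin: centre of its underside.
- bottle: Bystander: amber jar with black cap, 60 mm across, 130 mm high. Origin: centre of its underside.
- beaker: Bystander: open glass beaker, 70 mm across, 80 mm high. Origin: centre of its underside.
- timer: Bystander: small white bench timer, 50 x 70 x 30 mm. Origin: centre of its underside.
- ledge (a point): Middle of the top edge of the ledge's inner wall. The ledge is a straight aluminium lip across the low end of the face, part of the stage, 110 mm long, 10 mm thick, standing 8 mm proud of the face; its inner wall is the plane x = 0 of the stage and this point lies 8 mm above the stage's origin along its z.
Things that resemble listed ones, but are neither listed nor needed, are in the scene too. There is more than one size of the tray; the job needs the larger.

How it is judged (in metres and radians):
On the way, in this order (a step that is already met when the one before it is completed fails the run):
1. the plate is gripped and lifted clear of the tray (height (world z) of slide above 0.04 m and contact force between slide and the fingers above 1 N and contact force between slide and tray below 0.05 N and contact force between slide and stage_c1 below 0.05 N), for 0.1 s.
2. held by its grip, a short edge of the plate stands on the ledge while the plate is at least 4.5 degrees steeper than the face (contact force between slide and stage_c1 above 0.3 N and contact force between slide and the fingers above 1 N and angle between the z axis of slide and the z axis of stage, either way round above 0.08 rad and z of slide in the frame of stage above 0.003 m and x of slide in the frame of stage between 0.03 and 0.06 m), for 0.1 s.
At the end, for the whole second after the job is handed in: The plate is still in the fingers and lies flush on the face: within 2.3 degrees of it and its underside within 3 mm of the face, square within 5.7 degrees, centred within 12 mm, lower edge within 5 mm of the ledge, still, and pressed on the face with 4 to 40 N (contact force between slide and stage_c0 between 4 and 40 N and contact force between slide and the fingers above 1 N and angle between the z axis of slide and the z axis of stage, either way round below 0.04 rad and angle between the y axis of slide and the y axis of stage, either way round below 0.1 rad and x of slide in the frame of stage between 0.045 and 0.055 m and y of slide in the frame of stage between -0.012 and 0.012 m and z of slide in the frame of stage between -0.003 and 0.003 m and linear speed of slide below 0.02 m/s); the arm keeps its last pose, push and grip.
It fails at once if the plate is pressed on the stage with more than 80 N (contact force between slide and stage_c0 above 80 N or contact force between slide and stage_c1 above 80 N).
It fails at once if the jar, beaker or timer is moved by more than 30 mm (distance of any of bottle, beaker, timer from where it was at the start of the episode above 0.03 m).
It also fails if it takes over 45 s, if anything falls off the work surface, if the arm or the gripper's body presses on something with over 40 N, if the wrist force passes 120 N, or if a joint passes its speed limit or range.

ROBOT

A 6-joint arm with a two-finger parallel gripper is mounted at the origin on the work surface. World frame = base frame: x ahead of the robot, y to its left, z up, the work surface at z = 0. Lengths are in m, angles in degrees, forces in N, time in s.
With the tool pointing down it reaches from about 0.4 to 0.825 m from the base axis. Payload 7 kg.
Tool frame: the origin (TCP) lies midway between the tips of the shut fingers; the grasp point (between the pads) lies 19 mm behind it; z points along the fingers, y is the line along which they close (so a half turn about z gives the same grasp; the last joint's range is limited). The gripper opens to 88 mm and grips with 3 to 60 N. Pads are 19 mm wide; open, the fingers measure 130 mm over their backs; the gripper's body (78 mm by 193 mm) begins 47 mm behind the grasp point.
Start: joints at [-54.54, 20.546, 0.682, 0, -70.136, -16.507], TCP at [0.219, -0.638, 0.227] pointing down, gripper open.
Joint ranges: [-176.03, 176.03], [-82.01, 121.73], [-58.28, 71.71], [-173.87, 95.51], [-174.79, -0.11], [-173.66, 173.66]. Speed limits (degrees/s): [136.94, 136.94, 172.46, 180, 180, 180].

INTERFACE

Orientations are given as [roll, pitch, yaw] about the fixed x, y, z axes, in that order (R = Rz(yaw) Ry(pitch) Rx(roll)).
In Python, from plant import ctrl gives the robot as it stands. The module is installed in compiled form; this text tells all that it offers.
- The arm moves only by the tool send_rows, never from a script. Its argument "plan" is a list that holds one entry, the list of rows, each a list of 6 numbers: the shift along the tool's x, y, z in cm, then the turn, a rotation vector about the tool's x, y, z in degrees. A call has 1 to 8 rows; each row is the pose to reach, as a shift and turn from the pose commanded when the call began, along the tool's axes at that moment; what a row does not reach only later rows make up. A row lasts 1/12 s, in which the tool goes at most 41.7 mm and 7.16 degrees, less where a joint would pass 70% of its speed; a pose out of reach is approached as far as the arm can. A call with a gripper value outside its range is refused whole. "fingers" is the opening, from 0 (shut) to 1 (fully open), set as the call begins (left out, the last holds). The fingers move at their own pace and stop on an object; the grip force is fixed at half the most. Time passes only in rows, so rows that repeat a pose let the fingers close. It gives the time, the measured TCP pose, the force, the opening and the grip force at its end, in the units of the state.
- ctrl.get_obs(): the state, without advancing time (a new reading comes with each control period).
- ctrl.snapshot(name): name is "scene" or "top"; returns a dict with "img" (420x560x3 uint8, red, green, blue), "K" (3x3 intrinsics, pixels), "pose" (4x4, takes a point from camera to world coordinates). Camera axes: x right, y down, z forward; pixel columns grow to the right and rows downward; lengths in m; the calibration is good to about 2 mm. A picture is of the moment at which its call begins. There is no depth.
- ctrl.close_job(): hands the job in; it is judged then, once.
The state is a dict: "clock": time; "joint_pos": joint angles; "qvel": joint speeds; "tau": joint torques, N m; "tool_pos": TCP position; "orientation": TCP orientation; "force": force on the tool from outside, world axes, zero at the start; "moment": the same for the moment, N m; "opening": finger opening in m; "gripper_force": force on a finger pad.
Only numpy, scipy, OpenCV 4.12 (cv2) and the standard library are available. Lean on these libraries where they do the work, as an engineer would, in place of code of your own. Each camera call takes 0.05 s, during which the arm holds its last target. There are 200 camera calls.

## Working session

There is one attempt and no reset: what is moved stays moved. The work goes in short steps, Python scripts to look and compute and a tool call to move; the robot and the scene stay as the last step left them, time stands still between calls to the robot, and variables do not carry over. Pictures are saved under pics/ and viewed, at most 10 in all, crops included, and the job is handed in when it is done.

Besides the shell and the picture viewer there is one more tool, called after "Request:" as name(argument=value, ...) on one line, values as JSON. send_rows: Moves the arm, as the interface text tells. Its arguments: {"type":"object","properties":{"plan":{"type":"array","items":{"type":"array","items":{"type":"array","items":{"type":"number"}}}},"fingers":{"type":"number"}},"required":["plan"]}

```bash
mkdir -p pics
python3 - <<'E'
from plant import ctrl
import cv2,numpy as np
print(ctrl.get_obs())
for n in("scene","top"):
    s=ctrl.snapshot(n); cv2.imwrite(f"pics/{n}0.png",s["img"][:,:,::-1]); np.savez(f"{n}0.npz",**s); print(n,s["K"],s["pose"])
E
```

```text
{'clock': 0.0, 'joint_pos': array([-5.45403813e+01,  2.05913404e+01,  6.33153246e-01, -2.10025561e-02,
       -7.01357573e+01, -1.65070996e+01]), 'qvel': array([-0.00156067, -0.05195104,  0.08270646,  0.02699376, -0.06173811,
       -0.02682359]), 'tau': array([ 4.10064797e-05, -5.82729757e+01,  2.93056798e+01,  6.99726015e+00,
        7.00436009e-03, -1.58500002e-04]), 'tool_pos': array([ 0.21904752, -0.63794299,  0.22561627]), 'orientation': array([ 1.79904317e+02, -7.76562386e-03, -1.61054627e+02]), 'force': array([-0.54706699,  0.09932094,  0.79464543]), 'moment': array([ 0.01062376,  0.00239634, -0.03149975]), 'gripper_force': 0.0, 'opening': 0.08781865724432537}
scene [[523.49499561   0.         271.02640291]
 [  0.         523.49499561 216.35457352]
 [  0.           0.           1.        ]] [[-0.14849579  0.73674505 -0.65966335  1.42275431]
 [ 0.98879804  0.12078972 -0.08768278  0.10973857]
 [ 0.0150807  -0.66529435 -0.74642883  1.01831274]
 [ 0.          0.          0.          1.        ]]
top [[389.16731164   0.         288.78701194]
 [  0.         389.16731164 205.16301179]
 [  0.           0.           1.        ]] [[ 9.70851121e-04 -9.95497553e-01  9.47822759e-02  4.92859627e-01]
 [-9.99896200e-01 -2.32889761e-03 -1.42184972e-02  1.67043150e-02]
 [ 1.43752174e-02 -9.47586335e-02 -9.95396481e-01  1.10909561e+00]
 [ 0.00000000e+00  0.00000000e+00  0.00000000e+00  1.00000000e+00]]
```

View pics/scene0.png

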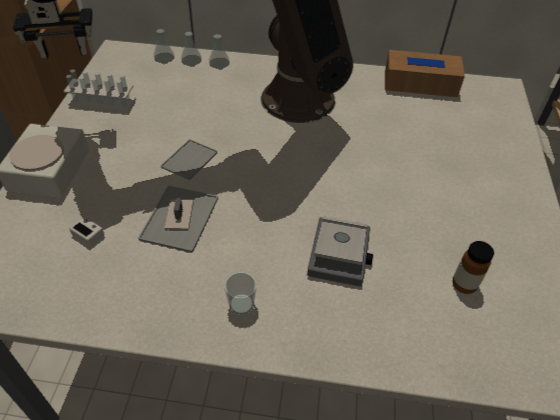

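View pics/top0.png

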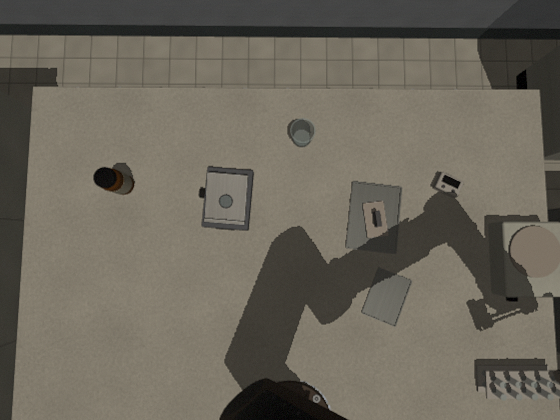

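The scene view shows the plate with its grip at (179,214), on the larger tray (180,218). The smaller, empty tray is at (189,158). The reader with its stage is at (341,250), the timer at (87,231), the beaker at (241,293) and the jar at (473,268).

In the top view the large tray is at (374,217) and the small one at (386,297). The job needs the one at (374,217), because it is bigger and carries the plate. The stage is at (228,198). I'll confirm this in one enlarged crop.

Run:
```python
import cv2,numpy as np
def crop(n,x,y,w,h):
    im=np.load(f"{n}0.npz")["img"][y:y+h,x:x+w,::-1]; return cv2.resize(im,(400,300),interpolation=cv2.INTER_CUBIC)
a=np.vstack([np.hstack([crop("top",325,175,100,75),crop("top",180,160,100,75)]),np.hstack([crop("scene",130,180,100,75),crop("scene",295,210,100,75)])])
a=np.clip(a.astype(float)*1.3,0,255).astype(np.uint8)
cv2.imwrite("pics/crop.png",a)
```

```text
(no output)
```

View pics/crop.png

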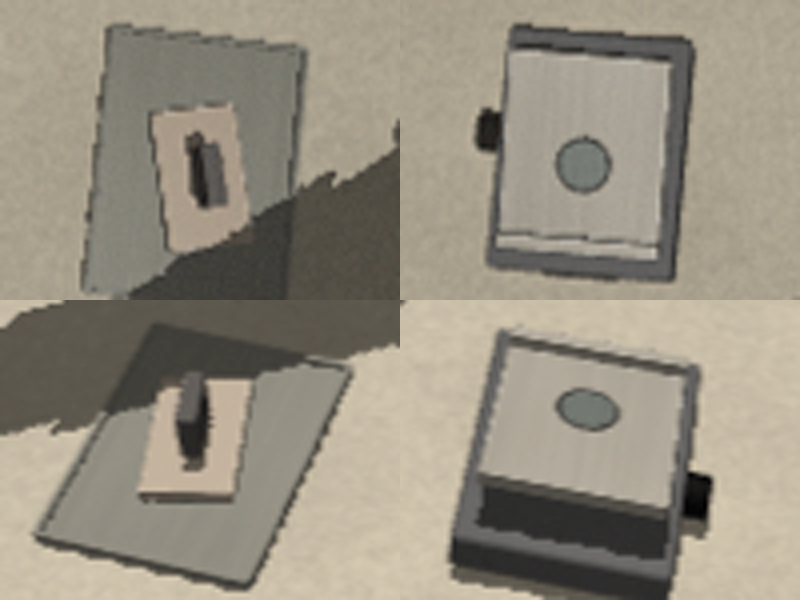

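The crop confirms it. The plate, with its grip, lies on the large tray. The stage has its ledge towards the robot (bottom of the top view), its window at about (326,201) in the top view, and its high edge towards the scene camera.

```bash
cat > h.py <<'E'
import cv2,numpy as np
D={n:np.load(f"{n}0.npz") for n in("top","scene")}
def ray(n,p):
    d=D[n];v=d["pose"][:3,:3]@np.linalg.inv(d["K"])@np.array([p[0],p[1],1.]);return d["pose"][:3,3],v/np.linalg.norm(v)
def plane(n,p,z):
    o,v=ray(n,p);return o+v*(z-o[2])/v[2]
def tri(pt,ps):
    o1,v1=ray("top",pt);o2,v2=ray("scene",ps)
    t=np.linalg.lstsq(np.c_[v1,-v2],o2-o1,rcond=None)[0]
    a,b=o1+v1*t[0],o2+v2*t[1];return (a+b)/2,np.linalg.norm(a-b)
def crop2px(n,x0,y0,c,q): # crop tile px (4x) -> image px
    return np.array([x0+(c[0]+.5)/4-.5,y0+(c[1]+.5)/4-.5])
E
python3 - <<'E'
from h import *
np.set_printoptions(precision=4,suppress=True)
im=D["top"]["img"]; sc=D["scene"]["img"]
for n,l in(("top",[(368,210),(355,210),(340,210),(225,180),(226,201),(207,221),(384,232)]),("scene",[(172,225),(160,230),(341,225),(342,237),(335,255)])):
    print(n,[D[n]["img"][y,x].tolist() for x,y in l])
def fl(n,seed,t):
    a=D[n]["img"].copy();m=np.zeros((a.shape[0]+2,a.shape[1]+2),np.uint8)
    cv2.floodFill(a,m,seed,0,(t,)*3,(t,)*3,4|cv2.FLOODFILL_FIXED_RANGE|cv2.FLOODFILL_MASK_ONLY|(255<<8));m=m[1:-1,1:-1]
    c=max(cv2.findContours(m,cv2.RETR_EXTERNAL,cv2.CHAIN_APPROX_NONE)[0],key=cv2.contourArea);return m,c
for n,s,t in(("top",(226,201),22),("scene",(342,237),22),("top",(225,180),28),("scene",(330,245),28),("top",(368,210),28),("scene",(172,225),28)):
    m,c=fl(n,s,t);M=cv2.moments(m,True)
    print(n,s,"area",M["m00"],"cen",M["m10"]/M["m00"],M["m01"]/M["m00"],cv2.boundingRect(c),cv2.approxPolyDP(cv2.convexHull(c),2.5,True)[:,0].tolist(),cv2.minAreaRect(c))
T=lambda x,y:crop2px(0,180,160,(x-400,y),0); S=lambda x,y:crop2px(0,295,210,(x-400,y-300),0)
for k,a,b in(("win",T(583,165),S(588,409)),("hiR",T(668,64),S(480,478)),("hiL",T(510,52),S(668,512)),("ledge outR",T(657,260),S(505,333)),("ledge outL",T(497,247),S(697,368))):
    print(k,*tri(a,b))
P=[plane("top",crop2px(0,325,175,c,0),.012) for c in((150,113),(234,104),(172,252))]
print("plate",np.array(P),np.linalg.norm(P[0]-P[1]),np.linalg.norm(P[0]-P[2]))
Q=[plane("scene",crop2px(0,130,180,(x,y-300),0),.012) for x,y in((160,380),(253,380),(234,495),(139,493))]
print("plate scene",np.array(Q),np.mean(Q,0))
print("tray top",[plane("top",crop2px(0,325,175,c,0),.008) for c in((107,25),(304,48),(83,290))])
E
```

```text
top [[131, 120, 106], [102, 101, 93], [129, 122, 109], [132, 126, 117], [90, 94, 90], [113, 109, 100], [119, 110, 96]]
scene [[152, 138, 123], [112, 110, 100], [138, 133, 124], [89, 93, 88], [138, 132, 122]]
top (226, 201) area 133.0 cen 225.30827067669173 201.09022556390977 (219, 194, 14, 15) [[224, 194], [232, 198], [227, 208], [219, 204], [219, 198]] ((225.20004272460938, 201.1000213623047), (13.86362075805664, 12.521980285644531), 26.56505012512207)
scene (342, 237) area 114.0 cen 342.0263157894737 236.8684210526316 (335, 232, 15, 11) [[338, 232], [347, 234], [349, 239], [338, 241], [335, 237]] ((342.0, 237.0), (10.0, 14.0), 90.0)
top (225, 180) area 1778.0 cen 225.4808773903262 197.6124859392576 (204, 173, 44, 52) [[207, 173], [247, 176], [243, 224], [204, 221]] ((225.3350372314453, 198.30963134765625), (40.18333435058594, 49.44544982910156), 4.085616588592529)
scene (330, 245) area 1388.0 cen 340.6808357348703 241.6628242074928 (315, 222, 51, 40) [[322, 222], [365, 229], [362, 260], [315, 252]] ((341.0132141113281, 241.09620666503906), (48.222164154052734, 32.61907196044922), 1
[... 442 characters left out ...]
305206298828, 30.68843650817871), 8.130102157592773)
win [0.6051 0.1739 0.0505] 0.00162487038887861
hiR [0.6737 0.1153 0.0586] 0.0029593881191929973
hiL [0.6814 0.2232 0.0592] 0.0020105357376471434
ledge outR [0.5411 0.1217 0.0385] 0.006038283166943081
ledge outL [0.5496 0.2369 0.036 ] 0.003962862052475559
plate [[ 0.6043 -0.2074  0.012 ]
 [ 0.6109 -0.2674  0.012 ]
 [ 0.506  -0.2212  0.012 ]] 0.06038783066670031 0.09936310725006592
plate scene [[ 0.5182 -0.2815  0.012 ]
 [ 0.5083 -0.2211  0.012 ]
 [ 0.6072 -0.2083  0.012 ]
 [ 0.6152 -0.2675  0.012 ]] [ 0.5622 -0.2446  0.012 ]
tray top [array([ 0.6681, -0.1784,  0.008 ]), array([ 0.6519, -0.3197,  0.008 ]), array([ 0.4792, -0.1587,  0.008 ])]
```

Sizes check out: the plate measures 60.4 x 99.4 mm, the tray about 142 x 190 mm and the stage edge 108 mm. The plate is at (0.560, -0.2445) with yaw about 7.5°. The stage window is at (0.605, 0.174) with yaw about -4.1°. Moving now.

Request:
send_rows(plan=[[[-45,26.2,9.5,0,0,11.5],[-45,26.2,9.5,0,0,11.5],[-45,26.2,9.5,0,0,11.5],[-45,26.2,9.5,0,0,11.5],[-45,26.2,9.5,0,0,11.5],[-45,26.2,9.5,0,0,11.5],[-45,26.2,9.5,0,0,11.5],[-45,26.2,9.5,0,0,11.5]]], fingers=1)

```text
clock: 0.77
tool_pos: [0.4338, -0.3893, 0.1665]
orientation: [180.0, -0.0, -172.6]
force: [0.9, -1.2, -0.3]
opening: 0.0874
gripper_force: 0.0
```

```bash
cat >> h.py <<'E'
from scipy.spatial.transform import Rotation as R
def delta(pos,rpy,state=None):
    "shift cm and turn deg in the tool axes from the present pose to the target"
    from plant import ctrl
    o=state or ctrl.get_obs(); A=R.from_euler("xyz",o["orientation"],degrees=True);B=R.from_euler("xyz",rpy,degrees=True)
    return np.r_[A.inv().apply(np.array(pos)-o["tool_pos"])*100,(A.inv()*B).as_rotvec(degrees=True)].round(2)
E
python3 - <<'E'
from h import *
from plant import ctrl
o=ctrl.get_obs();print(o["clock"],o["tool_pos"],o["orientation"],o["force"])
print(delta([.56,-.2445,.13],[180,0,-172.5]))
# stage edge profiles (subpixel) along the slope line, both views
import scipy.ndimage as nd
for n,w,h in(("top",(225.3,201.1),(227.2,174)),("scene",(341.8,236.9),(338.6,258.3))):
    g=cv2.cvtColor(D[n]["img"],cv2.COLOR_RGB2GRAY).astype(float)
    w=np.array(w);h=np.array(h);L=np.linalg.norm(h-w);u=(h-w)/L;v=np.array([-u[1],u[0]])if n=="top" else np.array([47,8.5])/47.76
    s=np.arange(-1.1*L,1.3*L,.5)
    prof=np.mean([nd.map_coordinates(g,[(w[1]+s*u[1]+k*v[1]),(w[0]+s*u[0]+k*v[0])],order=1) for k in np.r_[-14:-8,9:15]],0)
    print(n,L,[(float(a.round(1)),int(b)) for a,b in zip(s,prof)])
E
```

```text
0.7667 [ 0.43377846 -0.38925028  0.16649216] [ 1.79990516e+02 -6.74792597e-03 -1.72552490e+02] [ 0.92157514 -1.15402707 -0.33190928]
[-1.439e+01  1.272e+01  3.650e+00  1.000e-02 -1.000e-02 -5.000e-02]
top 27.166523517005256 [(-29.9, 125), (-29.4, 125), (-28.9, 122), (-28.4, 115), (-27.9, 104), (-27.4, 87), (-26.9, 75), (-26.4, 71), (-25.9, 69), (-25.4, 71), (-24.9, 72), (-24.4, 72), (-23.9, 71), (-23.4, 70), (-22.9, 71), (-22.4, 81), (-21.9, 97), (-21.4, 111), (-20.9, 120), (-20.4, 124), (-19.9, 127), (-19.4, 126), (-18.9, 118), (-18.4, 102), (-17.9, 96), (-17.4, 103), (-16.9, 112), (-16.4, 119), (-15.9, 123), (-15.4, 123), (-14.9, 123), (-14.4, 123), (-13.9, 123), (-13.4, 123), (-12.9, 123), (-12.4, 123), (-11.9, 123), (-11.4, 123), (-10.9, 123), (-10.4, 123), (-9.9, 123), (-9.4, 123), (-8.9, 123), (-8.4, 123), (-7.9, 123), (-7.4, 123), (-6.9, 124), (-6.4, 124), (-5.9, 124), (-5.4, 124), (-4.9, 124), (-4.4, 123), (-3.9, 123), (-3.4, 123), (-2.9, 124), (-2.4, 124), (-1.9, 124), (-1.4, 124), (-0.9, 124), (-0.4, 124), (0.1, 124), (0.6, 124), (1.1, 124), (1.6, 124), (2.1, 124), (2.6, 12
[... 1487 characters left out ...]
, 129), (0.2, 128), (0.7, 128), (1.2, 129), (1.7, 129), (2.2, 129), (2.7, 130), (3.2, 130), (3.7, 130), (4.2, 130), (4.7, 130), (5.2, 130), (5.7, 130), (6.2, 130), (6.7, 129), (7.2, 130), (7.7, 130), (8.2, 130), (8.7, 130), (9.2, 130), (9.7, 130), (10.2, 130), (10.7, 130), (11.2, 130), (11.7, 130), (12.2, 130), (12.7, 130), (13.2, 130), (13.7, 131), (14.2, 131), (14.7, 131), (15.2, 131), (15.7, 131), (16.2, 131), (16.7, 131), (17.2, 131), (17.7, 132), (18.2, 132), (18.7, 132), (19.2, 131), (19.7, 128), (20.2, 116), (20.7, 91), (21.2, 69), (21.7, 61), (22.2, 60), (22.7, 59), (23.2, 54), (23.7, 45), (24.2, 38), (24.7, 35), (25.2, 35), (25.7, 35), (26.2, 35), (26.7, 35), (27.2, 35), (27.7, 35)]
```

Request:
send_rows(plan=[[[-14.4,12.7,3.6,0,0,0],[-14.4,12.7,3.6,0,0,0],[-14.4,12.7,3.6,0,0,0],[-14.4,12.7,3.6,0,0,0],[-14.4,12.7,3.6,0,0,0],[-14.4,12.7,3.6,0,0,0],[-14.4,12.7,7,0,0,0],[-14.4,12.7,9.5,0,0,0]]])

```text
clock: 1.43
tool_pos: [0.56, -0.2457, 0.0712]
orientation: [-180.0, 0.1, -172.5]
force: [-0.8, -0.3, -0.7]
opening: 0.0876
gripper_force: 0.0
```

Run:
```python
from h import *
from plant import ctrl
from scipy.optimize import brentq
np.set_printoptions(precision=4,suppress=True)
for n,w,h,a,b in(("top",(225.3,201.1),(227.2,174),None,27.8),("scene",(341.8,236.9),(338.6,258.3),-12.1,20.7)):
    w=np.array(w);h=np.array(h);u=(h-w)/np.linalg.norm(h-w)
    def pts(s):
        s=np.radians(s);H=lambda x:.042+x*np.sin(s)
        return (plane(n,w+a*u,H(0)) if a else None),plane(n,w,H(.05)),plane(n,w+b*u,H(.125))
    def f(s,i=1,d=.075):
        p=pts(s);return np.linalg.norm((p[2]-p[i]))-d
    for i,d in((1,.075),(0,.125)):
        if i==0 and a is None: continue
        print(n,i,[(s,round(f(s,i,d)*1e3,2)) for s in(6,10,12,14,16,18,20,24)])
    for s in(10,14,18):print(s,*pts(s))
o=ctrl.get_obs();print(o["clock"],o["tool_pos"],o["orientation"],delta([.56,-.2445,.017],[180,0,-172.5]))
s=ctrl.snapshot("top");cv2.imwrite("pics/t1.png",cv2.resize(s["img"][160:260,310:440,::-1],None,fx=5,fy=5))
```

```text
top 1 [(6, np.float64(1.06)), (10, np.float64(0.67)), (12, np.float64(0.62)), (14, np.float64(0.66)), (16, np.float64(0.79)), (18, np.float64(1.01)), (20, np.float64(1.31)), (24, np.float64(2.15))]
10 None [0.6044 0.1748 0.0507] [0.6787 0.1689 0.0637]
14 None [0.604  0.1743 0.0541] [0.6772 0.1676 0.0722]
18 None [0.6037 0.1738 0.0575] [0.6757 0.1664 0.0806]
scene 1 [(6, np.float64(-5.27)), (10, np.float64(-0.74)), (12, np.float64(1.61)), (14, np.float64(4.01)), (16, np.float64(6.43)), (18, np.float64(8.88)), (20, np.float64(11.34)), (24, np.float64(16.27))]
scene 0 [(6, np.float64(-11.39)), (10, np.float64(-3.43)), (12, np.float64(0.68)), (14, np.float64(4.86)), (16, np.float64(9.09)), (18, np.float64(13.35)), (20, np.float64(17.63)), (24, np.float64(26.2))]
10 [0.559  0.1761 0.042 ] [0.6054 0.1735 0.0507] [0.6784 0.1693 0.0637]
14 [0.559  0.1761 0.042 ] [0.6083 0.1732 0.0541] [0.6851 0.1687 0.0722]
18 [0.559  0.1761 0.042 ] [0.6111 0.173  0.0575] [0.6916 0.1682 0.0806]
1.4333 [ 0.56   -0.2457  0.0712] [-179.9957    0.0898 -172.4761] [-0.01  0.12  5.42 -0.    0.09  0.02]
```

View pics/t1.png

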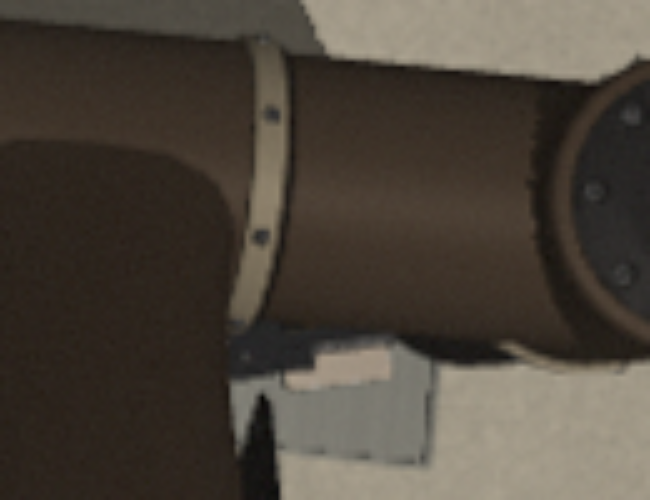

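The picture is mostly hidden by the arm. The near end of the plate shows at about crop (340,365), under the gripper and undisturbed. The stage slope comes out at about 11.5°. Descending and closing.

Request:
send_rows(plan=[[[0,0.1,3,0,0,0],[0,0.1,5.3,0,0,0],[0,0.1,5.3,0,0,0]]])

```text
clock: 1.73
tool_pos: [0.5558, -0.2451, 0.0149]
orientation: [179.9, -0.4, -172.6]
force: [-1.1, 1.1, -0.0]
opening: 0.0877
gripper_force: 0.0
```

Request:
send_rows(plan=[[[0,0,0,0,0,0],[0,0,0,0,0,0],[0,0,0,0,0,0],[0,0,0,0,0,0],[0,0,0,0,0,0],[0,0,0,0,0,0],[0,0,0,0,0,0]]], fingers=0)

```text
clock: 2.32
tool_pos: [0.5594, -0.2455, 0.0195]
orientation: [-180.0, 0.0, -172.5]
force: [0.6, 0.1, 0.3]
opening: 0.0466
gripper_force: 0.0
```

Request:
send_rows(plan=[[[0,0,0.2,0,0,0],[0,0,0.2,0,0,0],[0,0,0.2,0,0,0],[0,0,0.2,0,0,0],[0,0,0.2,0,0,0],[0,0,0.2,0,0,0],[0,0,0.2,0,0,0],[0,0,0.2,0,0,0]]])

```text
clock: 2.98
tool_pos: [0.5592, -0.2455, 0.0169]
orientation: [180.0, -0.0, -172.5]
force: [0.1, -1.5, -1.4]
opening: 0.0137
gripper_force: 30.0
```

Request:
send_rows(plan=[[[0,0,-3,0,0,0],[0,0,-6,0,0,0],[0,0,-9,0,0,0],[0,0,-12,0,0,0],[0,0,-12,0,0,0],[0,0,-12,0,0,0]]])

```text
clock: 3.48
tool_pos: [0.5602, -0.2455, 0.1389]
orientation: [-180.0, 0.2, -172.5]
force: [0.1, 0.2, -2.4]
opening: 0.0137
gripper_force: 30.0
```

Run:
```python
from h import *
from plant import ctrl
o=ctrl.get_obs();print(o)
s=ctrl.snapshot("scene");np.savez("scene1.npz",**s);cv2.imwrite("pics/s1.png",cv2.resize(s["img"][90:240,100:280,::-1],None,fx=4,fy=4,interpolation=cv2.INTER_CUBIC))
```

```text
{'clock': 3.4833, 'joint_pos': array([-5.39652796e+00,  1.84612481e+01, -1.45405944e+01, -4.78559085e-03,
       -5.67711659e+01, -7.71484791e+01]), 'qvel': array([-0.06294285,  2.23787656, -2.71221021, -0.98972982,  0.77175968,
        0.03935308]), 'tau': array([ 9.35670017e-03, -5.55573750e+01,  2.84682262e+01,  7.02522799e+00,
       -2.46338267e-01,  2.60781766e-03]), 'tool_pos': array([ 0.56018292, -0.245546  ,  0.13888186]), 'orientation': array([-179.95342402,    0.22219807, -172.54753124]), 'force': array([ 0.10761053,  0.19322431, -2.44371582]), 'moment': array([ 0.01655419,  0.08962054, -0.02398795]), 'gripper_force': 29.996243119239807, 'opening': 0.013729105790335186}
```

View pics/s1.png

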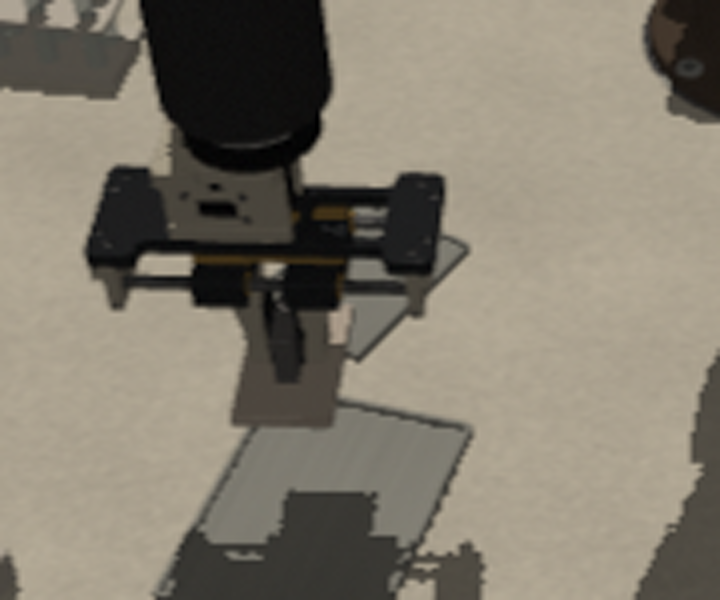

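The picture shows the plate hanging level in the fingers. Its far edge runs from crop (232,424) to (335,427), and the big tray below is now empty.

```bash
cat >> h.py <<'E'
ORG=np.array([.5575,.1765,.042]);YAW=-4.0;SL=11.5;DX=0.;TZ=.0129
def tool_for(x,z,ang,y=0.):
    "TCP pose for plate origin at stage (x,y,z) with the plate ang degrees steeper than the face"
    S=R.from_euler("ZY",[YAW,-SL],degrees=True);P=R.from_euler("ZY",[YAW,-SL-ang],degrees=True)
    o=ORG+S.apply([x,y,z]);t=o+P.apply([DX,0,TZ]);T=P*R.from_matrix(np.diag([-1.,1,-1]))
    return t,T.as_euler("xyz",degrees=True)
def plate_now(o=None):
    "plate origin in the stage frame and the plate angle relative to the face, assuming no slip"
    from plant import ctrl
    o=o or ctrl.get_obs();T=R.from_euler("xyz",o["orientation"],degrees=True);P=T*R.from_matrix(np.diag([-1.,1,-1]))
    S=R.from_euler("ZY",[YAW,-SL],degrees=True);p=o["tool_pos"]-P.apply([DX,0,TZ])
    return (S.inv().apply(p-ORG)*1e3).round(1),(S.inv()*P).as_rotvec(degrees=True).round(2),S.inv().apply(o["force"]).round(1),o["moment"].round(2)
E
python3 - <<'E'
from h import *
from plant import ctrl
o=ctrl.get_obs();T=R.from_euler("xyz",o["orientation"],degrees=True)
for z in(.126,.134):
  for p in((158,196),(183.6,196.6)):
    q=plane("scene",p,z);print(z,q.round(4),(T.inv().apply(q-o["tool_pos"])*1e3).round(1))
t=tool_for(.056,.06,10);print(t,delta(*t))
t=tool_for(.056,.02,10);print(t,delta(*t))
E
```

```text
0.126 [ 0.6137 -0.2673  0.126 ] [-51.4 -29.   11.1]
0.126 [ 0.6059 -0.2075  0.126 ] [-51.3  31.3  11.2]
0.134 [ 0.621 -0.264  0.134] [-59.  -26.6   3.1]
0.134 [ 0.6132 -0.2047  0.134 ] [-59.   33.2   3.2]
(array([0.59559282, 0.17383629, 0.12396247]), array([180. ,  21.5, 176. ])) [ -9.05  41.08   1.34   2.17 -21.38  11.29]
(array([0.60354811, 0.17328   , 0.08476549]), array([180. ,  21.5, 176. ])) [ -9.83  40.92   5.26   2.17 -21.38  11.29]
```

Request:
send_rows(plan=[[[-9,41,1.3,2.2,-21.4,11.3],[-9,41,1.3,2.2,-21.4,11.3],[-9,41,1.3,2.2,-21.4,11.3],[-9,41,1.3,2.2,-21.4,11.3],[-9,41,1.3,2.2,-21.4,11.3],[-9,41,1.3,2.2,-21.4,11.3],[-9,41,1.3,2.2,-21.4,11.3],[-9,41,1.3,2.2,-21.4,11.3]]])

```text
clock: 4.2
tool_pos: [0.583, 0.0446, 0.1262]
orientation: [-179.9, 21.3, 176.1]
force: [1.9, -0.5, -1.3]
opening: 0.0142
gripper_force: 30.0
```

```bash
sed -i 's/DX=0\./DX=-.001/' h.py
python3 - <<'E'
from h import *
print(delta(*tool_for(.056,.05,10)),plate_now())
E
```

```text
[ 1.000e-02  1.298e+01  1.300e+00 -1.100e-01 -1.700e-01  5.000e-02] (array([  54. , -129.8,   63. ]), array([-0.11, -9.83,  0.04]), array([ 1.6, -0.4, -1.6]), array([ 0.01,  1.15, -0.06]))
```

Request:
send_rows(plan=[[[0,13,1.3,-0.1,-0.2,0],[0,13,1.3,-0.1,-0.2,0],[0,13,1.3,-0.1,-0.2,0],[0,13,1.3,-0.1,-0.2,0],[0,13,1.3,-0.1,-0.2,0],[0,13,1.3,-0.1,-0.2,0],[0,13,1.3,-0.1,-0.2,0],[0,13,1.3,-0.1,-0.2,0]]])

```text
clock: 4.87
tool_pos: [0.5984, 0.1714, 0.1151]
orientation: [-180.0, 21.6, 176.0]
force: [-0.6, -0.9, -0.6]
opening: 0.0136
gripper_force: 30.0
```

Run:
```python
from h import *
from plant import ctrl
print(plate_now(),delta(*tool_for(.056,.02,10)),delta(*tool_for(.056,.012,10)))
s=ctrl.snapshot("scene");np.savez("scene2.npz",**s);cv2.imwrite("pics/s2.png",cv2.resize(s["img"][170:300,260:420,::-1],None,fx=4,fy=4,interpolation=cv2.INTER_CUBIC))
```

```text
(array([58.2, -2.2, 50.9]), array([-1.000e-02, -1.011e+01, -2.000e-02]), array([-0.6, -1. , -0.4]), array([ 0.05,  1.41, -0.01])) [ 0.75  0.22  3.   -0.01  0.11 -0.02] [ 0.89  0.22  3.79 -0.01  0.11 -0.02]
```

View pics/s2.png

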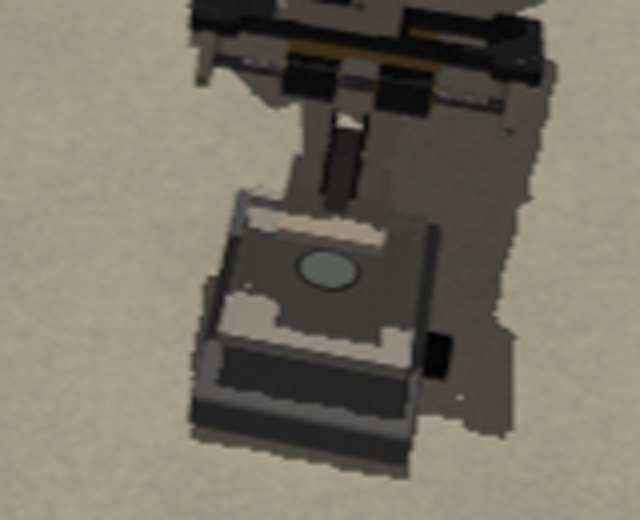

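The plate is over the stage and tilted. Its far edge is near crop (290–385, 205–215), and the window at (328,270) is unobstructed. Lowering towards contact, keeping off the ledge.

Request:
send_rows(plan=[[[0.2,0.2,1,0,0.1,0],[0.4,0.2,2,0,0.1,0],[0.6,0.2,3,0,0.1,0],[0.6,0.2,3.4,0,0.1,0],[0.6,0.2,3.4,0,0.1,0],[0.6,0.2,3.4,0,0.1,0]]])

```text
clock: 5.42
tool_pos: [0.6088, 0.1727, 0.0882]
orientation: [179.9, 20.7, 176.1]
force: [-0.4, 0.5, -1.7]
opening: 0.0136
gripper_force: 30.0
```

```bash
python3 -c "
from h import *
print(plate_now())"
```

```text
(array([62.7, -0.2, 22.4]), array([ 0.12, -9.18,  0.11]), array([-0.7,  0.5, -1.6]), array([ 0.09,  1.36, -0.04]))
```

Request:
send_rows(plan=[[[0,0,0,0,0,0],[0,0,0,0,0,0],[0,0,0,0,0,0]]])

```text
clock: 5.67
tool_pos: [0.6087, 0.1734, 0.0889]
orientation: [179.9, 20.7, 176.2]
force: [-0.5, 0.1, -1.7]
opening: 0.0141
gripper_force: 30.0
```

```bash
python3 -c "
from h import *
print(plate_now())"
```

```text
(array([62.6,  0.5, 23.1]), array([ 0.17, -9.23,  0.19]), array([-0.8,  0.1, -1.5]), array([0.07, 1.43, 0.  ]))
```

```bash
python3 -c "
from plant import ctrl
o=ctrl.get_obs()
for k in ('joint_pos','qvel','tau','force','moment'):print(k,o[k].round(2))"
```

```text
joint_pos [  35.69   14.08  -47.4    47.41  -17.67 -173.64]
qvel [ 0.02 -0.07 -0.01  0.1  -0.05 -0.02]
tau [-7.000e-02 -4.140e+01  2.124e+01  2.890e+00  1.100e-01  1.000e-02]
force [-0.5   0.14 -1.65]
moment [0.07 1.43 0.  ]
```

Request:
send_rows(plan=[[[0,0,0.2,0,0,0],[0,0,0.4,0,0,0],[0,0,0.4,0,0,0],[0,0,0.4,0,0,0]]])

```text
clock: 6.0
tool_pos: [0.6104, 0.1729, 0.0856]
orientation: [179.9, 20.6, 176.2]
force: [-1.0, -0.0, -0.6]
opening: 0.0135
gripper_force: 30.0
```

```bash
python3 -c "
from plant import ctrl
from h import *
o=ctrl.get_obs()
for k in ('joint_pos','qvel','tau','force','moment'):print(k,o[k].round(2))
print(plate_now())"
```

```text
joint_pos [  35.4    14.49  -47.33   47.64  -17.37 -173.64]
qvel [-0.02 -0.15  0.    0.02 -0.13 -0.09]
tau [ 0.000e+00 -4.194e+01  2.114e+01  2.870e+00  1.400e-01  1.000e-02]
force [-1.02 -0.02 -0.62]
moment [ 0.08  1.35 -0.02]
(array([63.7,  0.2, 19.5]), array([ 0.16, -9.06,  0.21]), array([-1.1, -0.1, -0.4]), array([ 0.08,  1.35, -0.02]))
```

Joint 6 is at its limit (-173.6°) because the wrist is nearly singular at this tilt. A slightly flatter approach, 7.5° steeper than the face instead of 10°, relieves it.

```bash
python3 -c "
from h import *
print(delta(*tool_for(.058,.020,7.5)),delta(*tool_for(.058,.012,7.5)))"
```

```text
[ 0.52 -0.01 -0.14  0.17  1.56  0.2 ] [ 0.64 -0.01  0.65  0.17  1.56  0.2 ]
```

Request:
send_rows(plan=[[[0.5,0,-0.1,0.2,1.6,0.2],[0.5,0,-0.1,0.2,1.6,0.2],[0.6,0,0.3,0.2,1.6,0.2],[0.6,0,0.6,0.2,1.6,0.2],[0.6,0,0.6,0.2,1.6,0.2]]])

```text
clock: 6.42
tool_pos: [0.6066, 0.173, 0.0771]
orientation: [-179.9, 19.0, 176.1]
force: [-1.0, -0.8, -1.6]
opening: 0.0142
gripper_force: 30.0
```

```bash
python3 -c "
from plant import ctrl
from h import *
o=ctrl.get_obs()
print(o['joint_pos'].round(1),plate_now(o),delta(*tool_for(.058,.006,7.5)))"
```

```text
[  36.9   15.5  -45.3   40.9  -19.  -168.5] (array([57.9, -0.1, 11.9]), array([-0.08, -7.46,  0.09]), array([-1.2, -0.9, -1.4]), array([ 0.05,  1.3 , -0.04])) [ 0.07  0.01  0.58 -0.07 -0.04  0.1 ]
```

Request:
send_rows(plan=[[[0,0,0.1,0,0,0],[0,0,0.2,0,0,0],[0,0,0.3,0,0,0],[0,0,0.4,0,0,0],[0,0,0.4,0,0,0]]])

```text
clock: 6.83
tool_pos: [0.6082, 0.173, 0.074]
orientation: [-180.0, 19.0, 176.0]
force: [0.6, -0.5, -1.8]
opening: 0.0139
gripper_force: 30.0
```

```bash
python3 -c "
from h import *
print(plate_now())"
```

```text
(array([58.9,  0. ,  8.5]), array([-0.03, -7.47, -0.  ]), array([ 0.3, -0.5, -1.9]), array([0.07, 1.31, 0.03]))
```

Request:
send_rows(plan=[[[0,0,0.1,0,0,0],[0,0,0.2,0,0,0],[0,0,0.25,0,0,0],[0,0,0.25,0,0,0]]])

```text
clock: 7.17
tool_pos: [0.6091, 0.1731, 0.0719]
orientation: [-180.0, 19.0, 176.0]
force: [-1.5, 0.5, 0.8]
opening: 0.0139
gripper_force: 30.0
```

```bash
python3 -c "
from h import *
print(plate_now())"
```

```text
(array([59.3,  0.2,  6.3]), array([-0.01, -7.48,  0.01]), array([-1.4,  0.4,  1.1]), array([0.23, 1.64, 0.03]))
```

First contact with the face came at z = 6.3 mm, against 6.5 mm expected. Now sliding down to the ledge.

Request:
send_rows(plan=[[[0.15,0,-0.02,0,0,0],[0.3,0,-0.04,0,0,0],[0.45,0,-0.06,0,0,0],[0.6,0,-0.08,0,0,0],[0.7,0,-0.09,0,0,0],[0.7,0,-0.09,0,0,0]]])

```text
clock: 7.67
tool_pos: [0.602, 0.1736, 0.0705]
orientation: [-180.0, 19.0, 176.0]
force: [-1.1, 0.4, 0.8]
opening: 0.0139
gripper_force: 30.0
```

```bash
python3 -c "
from h import *
print(plate_now())"
```

```text
(array([52. ,  0.2,  6.4]), array([-0.01, -7.48,  0.01]), array([-0.9,  0.3,  1. ]), array([ 0.22,  1.34, -0.  ]))
```

Request:
send_rows(plan=[[[0.1,0,-0.01,0,0,0],[0.2,0,-0.02,0,0,0],[0.2,0,-0.02,0,0,0]]])

```text
clock: 7.92
tool_pos: [0.6009, 0.1738, 0.0705]
orientation: [180.0, 19.0, 176.0]
force: [6.6, -1.1, -0.4]
opening: 0.014
gripper_force: 30.0
```

```bash
python3 -c "
from h import *
print(plate_now())"
```

```text
(array([51. ,  0.3,  6.6]), array([-0.01, -7.53, -0.03]), array([ 6.4, -0.6, -1.7]), array([-0.58, -1.14, -0.22]))
```

Ledge contact felt: +6.4 N along stage x, at x = 51.0 mm against 50.6 mm expected. Holding to settle step 2.

Request:
send_rows(plan=[[[0,0,0,0,0,0],[0,0,0,0,0,0],[0,0,0,0,0,0]]])

```text
clock: 8.17
tool_pos: [0.6009, 0.1737, 0.0704]
orientation: [180.0, 19.0, 176.0]
force: [5.3, -1.3, -0.5]
opening: 0.014
gripper_force: 30.0
```

Run:
```python
from h import *
print(plate_now())
# shifts for leaning back about the corner: plate edge kept home, angles 5, 2.5, 1, 0
for a,x,z in((5,.0505,.0043),(2.5,.0503,.0022),(1,.050,.0009),(0,.050,0)):
    print(a,delta(*tool_for(x,z,a,y=.0003)))
```

```text
(array([51. ,  0.3,  6.5]), array([-0.01, -7.53, -0.04]), array([ 5.1, -0.9, -1.6]), array([-0.57, -0.94, -0.2 ]))
5 [ 0.02  0.    0.21 -0.01  2.53 -0.04]
2.5 [ 0.01  0.    0.41 -0.01  5.03 -0.04]
1 [ 0.02  0.    0.54 -0.01  6.53 -0.04]
0 [ 0.01  0.    0.63 -0.01  7.53 -0.04]
```

Request:
send_rows(plan=[[[0,0,0.1,0,1.2,0],[0,0,0.2,0,2.4,0],[0,0,0.3,0,3.6,0],[0,0,0.4,0,4.8,0],[0,0,0.45,0,5.5,0],[0,0,0.45,0,5.5,0]]])

```text
clock: 8.67
tool_pos: [0.6029, 0.1746, 0.0662]
orientation: [179.9, 13.5, 176.0]
force: [3.2, 0.7, 0.7]
opening: 0.0135
gripper_force: 30.0
```

```bash
python3 -c "
from plant import ctrl
from h import *
print(plate_now(),ctrl.get_obs()['joint_pos'].round(1))"
```

```text
(array([50.8,  1.2,  1.8]), array([ 0.06, -2.02, -0.03]), array([3.2, 0.9, 0. ]), array([ 0.27, -0.52, -0.04])) [  38.6   18.3  -35.7   20.   -27.4 -149.8]
```

Request:
send_rows(plan=[[[0,0,0.05,0,0.6,0],[0,0,0.1,0,1.2,0],[0,0,0.15,0,1.8,0],[0,0,0.15,0,1.8,0],[0,0,0.15,0,1.8,0]]])

```text
clock: 9.08
tool_pos: [0.6033, 0.1744, 0.0649]
orientation: [179.9, 11.8, 176.0]
force: [5.6, 1.1, 0.9]
opening: 0.0136
gripper_force: 30.0
```

```bash
python3 -c "
from h import *
print(plate_now())"
```

```text
(array([50.6,  1.1,  0.4]), array([ 0.08, -0.33, -0.01]), array([ 5.6,  1.5, -0.3]), array([ 0.45, -1.64, -0.08]))
```

Request:
send_rows(plan=[[[0,0,0.05,0,0,0],[0,0,0.1,0,0,0],[0,0,0.1,0,0,0]]])

```text
clock: 9.33
tool_pos: [0.6034, 0.1744, 0.0646]
orientation: [179.9, 11.9, 176.0]
force: [3.4, 1.8, 6.0]
opening: 0.0141
gripper_force: 30.0
```

```bash
python3 -c "
from h import *
print(plate_now())"
```

```text
(array([50.6,  1.1,  0.1]), array([ 0.08, -0.36,  0.01]), array([4.4, 2. , 5.3]), array([ 0.39, -0.73, -0.14]))
```

```bash
cat >> h.py <<'E'
def avg(k=5):
    from plant import ctrl
    L=[]
    for _ in range(k): ctrl.snapshot("top");L.append(ctrl.get_obs())
    S=R.from_euler("ZY",[YAW,-SL],degrees=True);m=lambda q:np.mean([o[q] for o in L],0)
    o=L[-1];o["tool_pos"]=m("tool_pos");return plate_now(o)[:2],"F",S.inv().apply(m("force")).round(2),"M",S.inv().apply(m("moment")).round(3),L[-1]["clock"]
E
python3 -c "
from h import *
print(avg())"
```

```text
((array([50.6,  1.2,  0.1]), array([ 0.09, -0.36,  0.02])), 'F', array([4.65, 1.65, 5.86]), 'M', array([ 0.35 , -0.835, -0.201]), 9.5833)
```

Request:
send_rows(plan=[[[0,0,0,0,0.5,0],[0,0,0,0,1,0],[0,0,0,0,1,0]]])

```text
clock: 9.83
tool_pos: [0.6033, 0.1745, 0.0644]
orientation: [179.9, 10.8, 176.0]
force: [0.7, 2.2, 6.8]
opening: 0.0138
gripper_force: 30.0
```

```bash
python3 -c "
from h import *
print(avg())"
```

```text
((array([50.2,  1.2, -0.1]), array([0.08, 0.67, 0.02])), 'F', array([3.46, 2.06, 5.25]), 'M', array([ 0.647, -0.983, -0.21 ]), 10.0833)
```

Request:
send_rows(plan=[[[0,0,0,0,0.5,0],[0,0,0,0,1,0],[0,0,0,0,1,0]]])

```text
clock: 10.33
tool_pos: [0.603, 0.1744, 0.0643]
orientation: [179.9, 9.8, 176.0]
force: [-1.5, 2.8, 8.7]
opening: 0.0139
gripper_force: 30.0
```

```bash
python3 -c "
from h import *
print(avg())"
```

```text
((array([49.7,  1.2, -0.1]), array([0.07, 1.69, 0.02])), 'F', array([1.54, 3.05, 7.04]), 'M', array([ 0.965, -0.247, -0.208]), 10.5833)
```

Request:
send_rows(plan=[[[0,0,0.05,0,-0.5,0],[0,0,0.05,0,-1,0],[0,0,0.05,0,-1,0]]])

```text
clock: 10.83
tool_pos: [0.6032, 0.1744, 0.0643]
orientation: [179.9, 10.9, 176.0]
force: [1.5, 1.8, 9.3]
opening: 0.0138
gripper_force: 30.0
```

Run:
```python
from h import *
print(avg())
from plant import ctrl
T=[]
for n,(x,y,w,h) in(("scene",(285,180,100,75)),("top",(180,150,100,75))):
    T.append(cv2.resize(ctrl.snapshot(n)["img"][y:y+h,x:x+w,::-1],(400,300),interpolation=cv2.INTER_CUBIC))
cv2.imwrite("pics/f1.png",np.clip(np.hstack(T)*1.6,0,255).astype(np.uint8))
```

```text
((array([50.2,  1.2, -0.2]), array([0.08, 0.66, 0.02])), 'F', array([2.79, 2.47, 9.78]), 'M', array([ 0.711,  0.057, -0.239]), 11.0833)
```

View pics/f1.png

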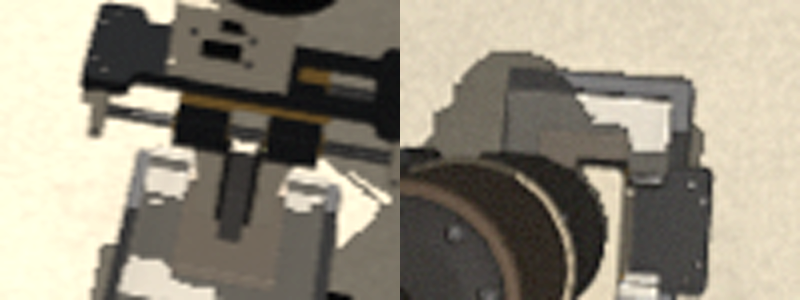

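The left half (scene) shows the plate on the face, with its far edge from crop (178,268) to (282,282). The top view is mostly hidden by the arm. Heights and forces agree with a slope of about 11.3–11.5°, so I'll trim the angle slightly and check centring.

Request:
send_rows(plan=[[[0,0,0,0,-0.2,0],[0,0,0,0,-0.4,0],[0,0,0,0,-0.4,0],[0,0,0,0,-0.4,0]]])

```text
clock: 11.52
tool_pos: [0.6033, 0.1744, 0.0643]
orientation: [179.9, 11.2, 176.0]
force: [2.3, 2.4, 10.4]
opening: 0.0138
gripper_force: 30.0
```

Run:
```python
from h import *
print(avg())
S=R.from_euler("ZY",[YAW,-SL],degrees=True)
def face(p,zs):
    o,v=ray("scene",p);o=S.inv().apply(o-ORG);v=S.inv().apply(v);return ((o+v*(zs-o[2])/v[2])*1e3).round(1)
c=lambda x,y:(285+(x+.5)/4-.5,180+(y+.5)/4-.5)
for zs in(0,.008):print(zs,"far edge",face(c(178,268),zs),face(c(282,282),zs))
for k,p in(("window",(341.9,236.9)),("hiR",(314.8,253)),("hiL",(362,261.6))):print(k,face(p,0))
```

```text
((array([50.3,  1.2, -0.2]), array([0.08, 0.26, 0.03])), 'F', array([2.9 , 2.21, 9.81]), 'M', array([ 0.625, -0.028, -0.209]), 11.7667)
0 far edge [ 94.6 -24.9   0. ] [90.3 35.7  0. ]
0.008 far edge [104.3 -24.7   8. ] [100.   35.2   8. ]
window [50.1  0.5  0. ]
hiR [126.5 -54.1   0. ]
hiL [126.2  54.3   0. ]
```

By eye, the far edge looks about 4° out of square, so I'll check that more closely.

Run:
```python
from plant import ctrl
import cv2,numpy as np
s=ctrl.snapshot("scene");np.savez("scene3.npz",**s)
a=s["img"][210:265,308:372,::-1]
cv2.imwrite("pics/f2.png",np.clip(cv2.resize(a,None,fx=10,fy=10,interpolation=cv2.INTER_CUBIC)*1.7,0,255).astype(np.uint8))
```

```text
(no output)
```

View pics/f2.png

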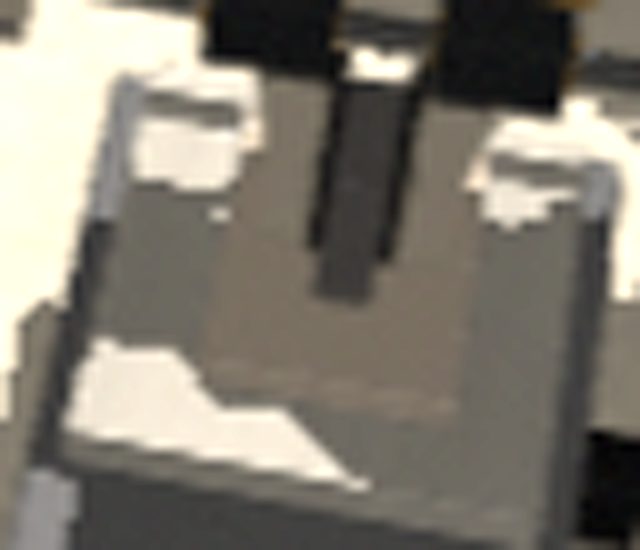

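The enlarged crop shows the plate's far top edge from (205,362) to (460,405), almost parallel to the stage's high edge. That puts it about 1.5° from square and centred to about 1–2 mm. The measured press is about 10 N, so I'm handing in.

```bash
python3 -c "
from plant import ctrl
print(ctrl.close_job())"
```

```text
the job is handed in; nothing more can be done
None
```

I handed the job in at about 12 s with the plate still gripped and, by my measurements, flush on the stage face, home on the ledge and pressed at roughly 10 N; `close_job` returned no verdict.

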